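Test the stop button on the repair bench

ROBOT

A 7-joint arm with a two-finger parallel gripper is mounted at the origin on the work surface. World frame = base frame: x ahead of the robot, y to its left, z up, the work surface at z = 0. Lengths are in m, angles in rad, forces in N, time in s.
With the tool pointing down it reaches from about 0.425 to 0.925 m from the base axis. Payload 6.8 kg.
Tool frame: the origin (TCP) lies on the front face of the gripper's body, between the roots of the fingers; the fingertips stand 73 mm ahead of it and the grasp point (between the pads) lies 54 mm ahead of it (env.nose_length is the distance from the TCP to the fingertips, in m); z points along the fingers, y is the line along which they close (so a half turn about z gives the same grasp; the last joint's range is limited). The gripper opens to 85 mm and grips with 20 to 120 N. Pads are 22 mm wide; open, the fingers measure 114 mm over their backs; the gripper's body (76 mm by 85 mm) begins 54 mm behind the grasp point. The pads swing forward as they close: fully open they stand 13 mm farther back than shut.
Start: joints at [1.229, 0.477, 0.022, 1.555, -0.011, 1.109, -0.083], TCP at [0.156, -0.657, 0.304] pointing down, gripper open.
Joint ranges: [-2.96, 2.96], [-0.34, 2.1], [-1.41, 1.46], [0.24, 2.44], [-1.37, 4.51], [0.17, 1.92], [-2.96, 2.96]. Speed limits (rad/s): [2.39, 2.39, 3.14, 3.14, 3.14, 3.14, 3.14].

INTERFACE

Orientations are given as a unit quaternion [w, x, y, z].
In Python, from cell import env, kin, camera, calibration, job gives the robot as it stands. The module is installed in compiled form; this text tells all that it offers. Calls block until the motion is done:
- env.reach(position, orientation): joint-space move of the TCP to a pose.
- env.movel(position, velocity=0.15, rot=None, stop_force=None): straight line of the TCP; rot=None keeps the orientation; velocity is the mean speed in m/s. With stop_force (N) it stops when the force on the tool has changed by that much, and returns True; else False.
- env.goto_joints(angles): joint-space move.
- env.grip(opening, f_grip=None): finger opening in m; f_grip is the grip in N (None keeps the last); returns when the fingers have stopped.
- env.dwell(seconds).
- kin.inverse_kinematics(position, orientation): joint angles nearest the present ones, or None.
- env.get_state(): the state.
- camera(name): name is "scene" or "top" or "wrist"; returns (picture, depth): 384x512x3 uint8, blue, green, red; 384x512 float32, m along the optical axis (not along the pixel's ray), 0 where there is no reading.
- calibration(name): a dict with "fx", "fy", "cx", "cy" (pixels), "rvec" (rotation vector, rad) and "tvec" (3), from world to camera coordinates, as OpenCV has them. Camera axes: x right, y down, z forward; pixel columns grow to the right and rows downward; lengths in m; the calibration is good to about 2 mm. A picture is of the moment at which its call begins: read the wrist's pose just before it. calibration takes no time and is no camera call; for the wrist camera it gives the pose at the moment of the call.
A pose or a line that the arm cannot do raises env.PlanningError and nothing moves.
- job.job_done(): hands the job in; it is judged then, once.
The state is a dict: "time": time; "qpos": joint angles; "joint_velocities": joint speeds; "joint_torque": joint torques, N m; "tcp_pos": TCP position; "orientation": TCP orientation; "force": force on the tool from outside, world axes, zero at the start; "torque": the same for the moment, N m; "opening": finger opening in m; "gripper_force": force on a finger pad.
Only numpy, scipy, OpenCV 4.12 (cv2) and the standard library are available. Lean on these libraries where they do the work, as an engineer would, in place of code of your own. Each camera call takes 0.05 s, during which the arm holds its last target. There are 200 camera calls.

TASK

Test the bench's mushroom stop button: press it all the way in so that it latches, then push one of its wings round clockwise (seen from above) from one side, without gripping the wing, until the button has come all the way out again, and let go so that it springs back straight. Leave the flat start button unpressed and the loose things on the bench where they are.

Things in the scene. Friction and masses are not known exactly. Their poses are not given: they have to be found in the camera images.
- stop_box: fixed grey box, 110 x 110 x 60 mm high, that carries the mushroom stop button in the middle of its lid, facing up. Origin: centre of its underside, on the bench; z up. The button's axis is the box's z axis. A fixed grey collar (68 mm inside, 84 mm outside diameter, top 84 mm above the bench) surrounds the mushroom head.
- stop_wing (a point): on the button's axis, middle of the top edge of its upright aluminium wing bar; 108 mm above the bench with the button out, 100 mm fully in; moves and turns with the button. Bar: 60 mm long (two wings of 30 mm), 14 mm thick (topmost 3 mm only 6 mm thick), 22 mm high. x: along the bar, y: across it, z up. Untwisted, x is parallel to the box's x.
- stop_head (a point): on the button's axis, on the flat top of the black round mushroom head, 62 mm in diameter, at the foot of the wing bar that stands across it; 86 mm above the bench with the button out, 78 mm fully in. Axes as stop_wing.
- stop_press (a joint): how far the button is in: 0 out, 0.008 m fully in against a hard stop. It takes about 4 N to push and stays at the depth where it is left (it latches by friction). Only twisting brings it out: a cam inside lifts it by about 10.5 mm per rad of twist, from fully in to out over the full 0.75 rad.
- stop_twist (a joint): twist of the button about its axis, rad: 0 straight, growing clockwise seen from above, 0.75 the hard stop. A weak spring (0.03 to 0.07 N m) brings it back to 0 when let go; with the cam, a wing pushed 20 mm from the axis takes about 5 to 10 N.
- wing_face_a: the side of the wing bar towards its +y (a fixed part of the bar, 4 mm thick, 60 mm long, reaching to 3 mm below the top edge). Origin on the bar's mid-length, 44 mm below the top edge and 5 mm off its middle plane. To turn clockwise, push this face at the bar's +x wing, towards -y.
- wing_face_b: the like on the side towards the bar's -y. To turn clockwise, push this face at the bar's -x wing, towards +y. Gripping the bar would load both faces at once.
- start_box: fixed grey box like the stop box, but with a flat round start button, 34 mm in diameter, its top 78 mm above the bench: not to be used. Origin: centre of its underside.
- start_press (a joint): how far the flat start button is in, m: 0 out, 0.005 fully in; 0 is to be kept.
- screw_jar: loose glass jar with a steel lid, 48 mm in diameter, 55 mm high, standing upright, origin at the centre of its underside; not to be moved.
- heat_sink: loose finned aluminium heat sink, 50 x 50 x 26 mm, origin at the centre of its underside; not to be moved.
- screwdriver: loose screwdriver lying on the bench about along x, origin near its middle, underside; not to be moved.
- brush: loose cleaning brush lying on the bench about along x, origin near its middle, underside; not to be moved.
Not all that is in view belongs to the job. Leave any blue look-alike of the stop_box alone.

How it is judged:
By the outcome, as a careful person would: the job done as asked, in the order asked, and still so for the second after the job is handed in, with the robot touching nothing.
It also fails if it takes over 48 s, if anything falls off the work surface, if the arm or the gripper's body presses on something with over 40 N, if the wrist force passes 120 N, or if a joint passes its speed limit or range.

## Working session

There is one attempt and no reset: what is moved stays moved. The work goes in short steps, each a Python script; the robot and the scene stay as the last script left them, time stands still between calls to the robot, and variables do not carry over. Pictures are saved under pics/ and viewed, at most 10 in all, crops included, and the job is handed in when it is done.

```bash
mkdir -p pics; cat > h.py <<'E'
import numpy as np, cv2
from cell import env, kin, camera, calibration, job
def cal(n):
    c=calibration(n); K=np.array([[c['fx'],0,c['cx']],[0,c['fy'],c['cy']],[0,0,1.]])
    R=cv2.Rodrigues(np.array(c['rvec'],float))[0]; return K,R,np.array(c['tvec'],float).ravel()
def plane(c,uv,z):
    K,R,t=c; uv=np.atleast_2d(uv).astype(float)
    d=(np.linalg.inv(K)@np.c_[uv,np.ones(len(uv))].T).T@R; o=-R.T@t
    return o+d*((z-o[2])/d[:,2])[:,None]
def cloud(c,dep):
    K,R,t=c; v,u=np.mgrid[:dep.shape[0],:dep.shape[1]]
    p=np.stack([(u-K[0,2])/K[0,0]*dep,(v-K[1,2])/K[1,1]*dep,dep],-1); return (p-t)@R
E
python3 - <<'E'
from h import *
for n in("top","scene"):
    p,d=camera(n); cv2.imwrite(f"pics/{n}.png",p); np.savez(f"{n}.npz",p=p,d=d)
    K,R,t=cal(n); print(n,K[0,0],-R.T@t,(d==0).mean())
print(env.get_state())
E
```

```text
top 351.6166894717887 [ 0.34246975 -0.01478899  1.23188444] 0.0038350423177083335
scene 380.4407955105124 [1.19092944 0.00689163 0.84583286] 0.0041351318359375
{'time': 0.1, 'qpos': array([ 1.2288666 ,  0.47773227,  0.02232291,  1.55631505, -0.01151692,
        1.10926366, -0.08309869]), 'joint_velocities': array([ 0.00033993, -0.00098798,  0.00038769, -0.00252823, -0.00081555,
        0.00057202, -0.00060549]), 'joint_torque': array([ 5.48319571e-03, -5.97760606e+01,  1.61412198e+00, -2.81953293e+01,
        1.28602283e-02,  5.11719642e-03, -9.30059997e-06]), 'tcp_pos': array([ 0.1563254 , -0.65624787,  0.30302834]), 'orientation': array([-7.83368265e-04,  9.93171075e-01,  1.16664403e-01, -1.37879143e-04]), 'force': array([0.14608787, 0.05100823, 0.18776085]), 'torque': array([-0.01663161, -0.03609958, -0.04787173]), 'gripper_force': 0.0, 'opening': 0.08527504938728614}
```

View pics/top.png

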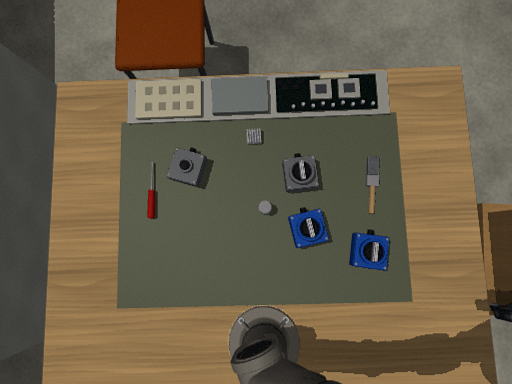

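View pics/scene.png

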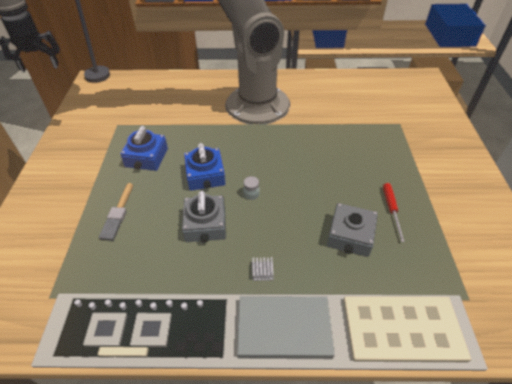

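Candidates in the top view: grey winged box (301,173), blue look-alikes (309,228) and (371,251), and the grey flat start box (186,167). I choose (301,173), since it is grey and has wings. In the scene view it sits at (204,215).

```bash
python3 - <<'E'
from h import *
f=np.load("top.npz");p,d=f['p'],f['d']; c=cal("top")
cv2.imwrite("pics/crop.png",cv2.resize(p[145:260,250:400],None,fx=5,fy=5,interpolation=cv2.INTER_CUBIC))
W=cloud(c,d)
print(plane(c,(301,173),.108))
S=np.zeros(d.shape,bool); S[145:200,275:330]=1
z=W[...,2]; print(np.percentile(z[S],[5,50,90,97,100]))
# bar: bright pixels within collar
g=cv2.cvtColor(p,cv2.COLOR_BGR2GRAY)
m=((z>.094)&S); print(m.sum())
q=W[m]; print(q.mean(0), cv2.minAreaRect((q[:,:2]*1000).astype(np.float32)))
lid=S&(z>.05)&(z<.066); q=W[lid]; print('lid',lid.sum(),cv2.minAreaRect((q[:,:2]*1000).astype(np.float32)))
col=S&(z>.076)&(z<.09); q=W[col]; print('col',col.sum(),cv2.minEnclosingCircle((q[:,:2]*1000).astype(np.float32)))
E
```

```text
[[ 0.54952209 -0.13951093  0.108     ]]
[-0.00212786  0.00328385  0.08381805  0.10183229  1.23188444]
100
[ 0.54032218 -0.13080776  0.21820208] ((461.40753173828125, -94.91258239746094), (40.03759765625, 284.00872802734375), 64.05772399902344)
lid 526 ((561.5767211914062, -143.9111328125), (108.31749725341797, 108.90966033935547), 5.626952171325684)
col 356 ((562.829345703125, -144.5543670654297), 42.24277877807617)
```

View pics/crop.png

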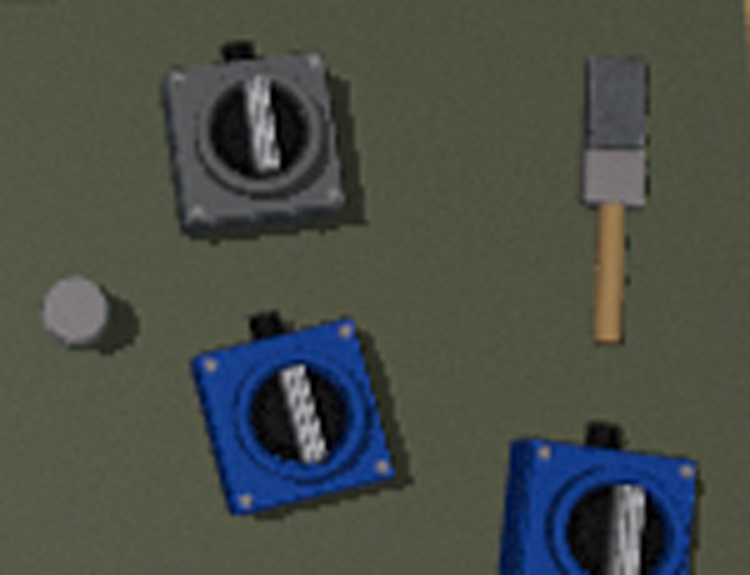

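The crop confirms the grey winged box: bar at about (262,122) in the crop, tilted about 5.6°, and lid and collar sizes match the description. Next I check IK and move to hover above it for a close look.

```bash
cat >> h.py <<'E'
from scipy.spatial.transform import Rotation as Ro
def quat(th):
    q=(Ro.from_euler('z',th)*Ro.from_euler('x',np.pi)).as_quat(); return [q[3],q[0],q[1],q[2]]
C0=np.array([.5625,-.1445]); TH=np.radians(5.6)
E
python3 - <<'E'
from h import *
for k in (0,np.pi,np.pi/2,-np.pi/2):
  for dth in (.2,0,-.75,-.85):
    q=kin.inverse_kinematics([*C0,.2],quat(TH+k+dth)); print(round(k,2),dth,None if q is None else np.round(q,2))
env.reach([*C0,.30],quat(TH))
env.grip(0.0)
env.dwell(.3)
c=cal("wrist"); p,d=camera("wrist"); cv2.imwrite("pics/w1.png",p)
K,R,t=c; print(-R.T@t, R)
np.savez("w1.npz",p=p,d=d,K=K,R=R,t=t)
s=env.get_state(); print(s['time'],s['tcp_pos'],s['orientation'],s['opening'],s['force'])
E
```

```text
0 0.2 [ 0.39  0.46 -0.32  1.86  0.19  0.85 -1.29]
0 0 [ 0.36  0.46 -0.28  1.86  0.16  0.84 -1.47]
0 -0.75 [ 0.23  0.45 -0.11  1.87  0.07  0.83 -2.14]
0 -0.85 [ 0.22  0.44 -0.1   1.87  0.06  0.83 -2.23]
3.14 0.2 [ 0.97  0.76 -1.19  1.82  0.79  1.12  1.36]
3.14 0 [ 0.69  0.55 -0.72  1.84  0.45  0.92  1.43]
3.14 -0.75 [ 0.66  0.53 -0.67  1.84  0.41  0.91  0.71]
3.14 -0.85 [ 0.65  0.53 -0.67  1.84  0.41  0.91  0.61]
1.57 0.2 [ 0.59  0.51 -0.59  1.85  0.35  0.89  0.14]
1.57 0 [ 0.57  0.5  -0.56  1.85  0.33  0.88 -0.05]
1.57 -0.75 [ 0.48  0.48 -0.44  1.86  0.26  0.86 -0.73]
1.57 -0.85 [ 0.47  0.48 -0.42  1.86  0.25  0.86 -0.83]
-1.57 0.2 [ 0.13  0.44  0.02  1.88 -0.01  0.82 -2.69]
-1.57 0 [ 0.1   0.44  0.06  1.88 -0.04  0.82 -2.87]
-1.57 -0.75 [ 0.97  0.76 -1.19  1.82  0.79  1.12  1.99]
-1.57 -0.85 [ 0.97  0.76 -1.19  1.82  0.79  1.12  1.89]
[ 0.63298608 -0.13765399  0.36908188] [[ 9.75926607e-02 -9.95226433e-01 -1.37770944e-04]
 [-9.55814902e-01 -9.37665050e-02  2.78613918e-01]
 [-2.77296854e-01 -2.70589900e-02 -9.60403179e-01]]
3.5417 [ 0.56251454 -0.14451298  0.30000564] [4.15356598e-06 9.98806503e-01 4.88422913e-02 1.89457350e-05] 0.00024319814697448016 [-0.76927325 -0.59430687  0.01777978]
```

View pics/w1.png

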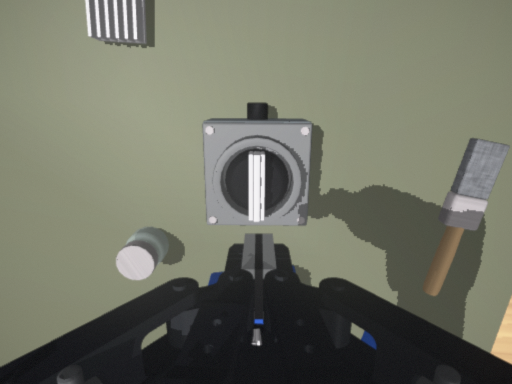

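The wrist view shows the grey box straight under the tool. The bar runs from about (257,150) to (257,221), parallel to the picture columns, which are the tool's x. I'll refine with depth.

```bash
python3 - <<'E'
from h import *
f=np.load("w1.npz");d=f['d']; c=(f['K'],f['R'],f['t']); W=cloud(c,d); z=W[...,2]
S=np.zeros(d.shape,bool); S[105:235,195:320]=1
def mr(m): 
    r=cv2.minAreaRect((W[m][:,:2]*1000).astype(np.float32)); return m.sum(),np.round(r[0],1),np.round(r[1],1),round(r[2],1)
T=S&(z>.106)&(z<.115);B=S&(z>.095)&(z<.115)
print('z bar',np.percentile(z[B],[50,90,99]))
print('top',mr(B)); 
q=W[B][:,:2]; w,v=np.linalg.eigh(np.cov(q.T)); print('bar mean',q.mean(0),np.degrees(np.arctan2(v[1,1],v[0,1]))%180)
print('lid',mr(S&(z>.056)&(z<.064)))
col=S&(z>.080)&(z<.0855); 
q=W[col][:,:2]-C0; r=np.hypot(*q.T); k=(r>.032)&(r<.046); print('col z',np.median(z[col]),mr(col),cv2.minEnclosingCircle((W[col][k][:,:2]*1000).astype(np.float32)))
E
```

```text
z bar [0.10483436 0.10729543 0.10829666]
top (np.int64(1082), array([ 561.6, -143.1]), array([59.9, 13.5]), 5.3)
bar mean [ 0.56288853 -0.14288316] 5.542090619889024
lid (np.int64(4866), array([ 561.6, -143.1]), array([105.2, 106.1]), 5.3)
col z 0.08317552594384249 (np.int64(3618), array([ 562. , -142.8]), array([82.9, 82.6]), 69.6) ((561.5640869140625, -143.09568786621094), 41.9040641784668)
```

```bash
cat >> h.py <<'E'
C0=np.array([.5616,-.1431]); TH=np.radians(5.4)
def pose(a,x,y,ztip):
    """TCP position, quat for tool at bar-frame (x,y), bar turned by -a"""
    t=TH-a; R=np.array([[np.cos(t),-np.sin(t)],[np.sin(t),np.cos(t)]])
    return [*(C0+R@[x,y]),ztip+.073],quat(t)
def st(n):
    s=env.get_state(); t=TH; f=s['force']
    print(n,round(s['time'],2),'tip z',round(s['tcp_pos'][2]-.073,4),'F',np.round(f,1),'M',np.round(s['torque'],2),'xy',np.round(s['tcp_pos'][:2],4))
E
python3 - <<'E'
from h import *
p,q=pose(0,0,0,.118); env.movel(p,.15,rot=q); st('above')
p,q=pose(0,0,0,.096); print(env.movel(p,.02,stop_force=30)); st('pressed')
p,q=pose(0,0,0,.125); env.movel(p,.1); st('up')
p,q=pose(0,21,38e-3,.125) if 0 else pose(0,.021,.038,.125); env.movel(p,.15)
p,q=pose(0,.021,.038,.091); env.movel(p,.1,stop_force=15); st('beside')
c=cal("wrist"); p,d=camera("wrist"); cv2.imwrite("pics/w2.png",p)
W=cloud(c,d); q=W[...,:2]-C0; m=(np.hypot(q[...,0],q[...,1])<.032)&(W[...,2]>.092)&(W[...,2]<.112); print(m.sum(),np.percentile(W[m][:,2],[50,90,99]))
E
```

```text
above 4.42 tip z 0.1188 F [ 0.5 -0.8  0.2] M [-0.06 -0.02  0.  ] xy [ 0.5622 -0.1431]
True
pressed 5.4 tip z 0.0996 F [-3.1 -0.   9.3] M [ 0.13  0.62 -0.05] xy [ 0.5619 -0.1431]
up 5.81 tip z 0.1251 F [-0.6  0.1  0.2] M [-0.04  0.03 -0.05] xy [ 0.5618 -0.1432]
beside 6.74 tip z 0.0906 F [-0.6  0.2  0.4] M [0.   0.02 0.01] xy [ 0.5786 -0.1038]
1288 [0.09642505 0.09924418 0.10001278]
```

View pics/w2.png

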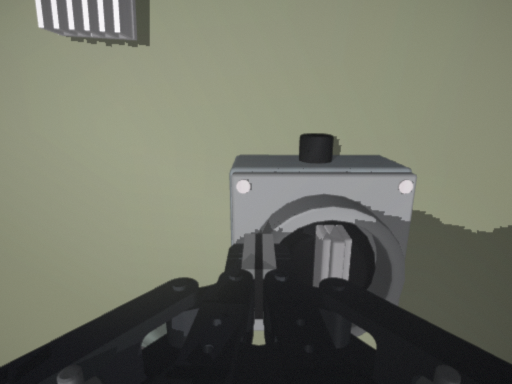

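The bar top is at 0.100, so the button is fully in. The closed fingertips (258,250) stand beside the bar (332,255) on its +y side. Now I push.

```bash
python3 - <<'E'
from h import *
p,q=pose(0,.021,.012,.091); print(env.movel(p,.02,stop_force=3)); st('contact')
s=env.get_state(); t=TH; R=np.array([[np.cos(t),-np.sin(t)],[np.sin(t),np.cos(t)]])
b=R.T@(s['tcp_pos'][:2]-C0); print('bar frame',b); y=b[1]
for a in np.arange(.08,.66,.08):
    p,q=pose(a,.021,y,.091); h=env.movel(p,.03,rot=q,stop_force=25); st(f'{a:.2f} {h}')
    if h: break
p,d=camera("wrist"); cv2.imwrite("pics/w3.png",p)
E
```

```text
True
contact 7.91 tip z 0.0907 F [0.4 2.  2.1] M [ 0.29 -0.09 -0.01] xy [ 0.5811 -0.1264]
bar frame [0.02101728 0.01481958]
0.08 False 8.16 tip z 0.0909 F [0.6 3.1 1.1] M [ 0.71  0.05 -0.03] xy [ 0.5824 -0.1271]
0.16 False 8.41 tip z 0.0909 F [-0.7  4.9  1.8] M [1.09 0.17 0.02] xy [ 0.5834 -0.1281]
0.24 False 8.66 tip z 0.091 F [-1.3  8.   2.8] M [1.54 0.22 0.03] xy [ 0.5845 -0.1289]
0.32 False 8.91 tip z 0.091 F [-0.8  9.9  3.4] M [ 2.07  0.2  -0.02] xy [ 0.5855 -0.1296]
0.40 False 9.16 tip z 0.0912 F [-1.9 11.2  3.9] M [2.4  0.16 0.05] xy [ 0.5865 -0.1307]
0.48 False 9.41 tip z 0.0915 F [-0.6 13.2  6. ] M [ 2.75  0.18 -0.03] xy [ 0.5875 -0.132 ]
0.56 False 9.66 tip z 0.0918 F [-0.9 13.3  8.1] M [2.94 0.1  0.02] xy [ 0.5884 -0.1335]
0.64 False 9.91 tip z 0.0922 F [-0.4 14.7  8.8] M [ 3.15 -0.03  0.04] xy [ 0.5892 -0.1351]
```

View pics/w3.png

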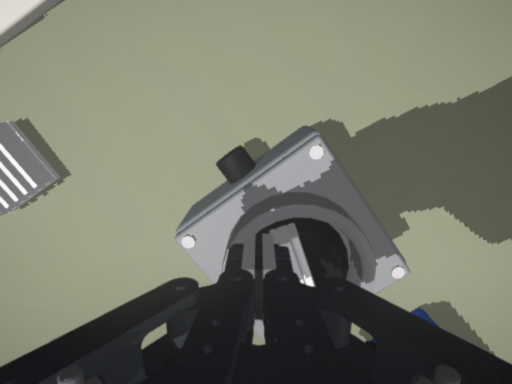

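The finger is pushing and the bar at (300,255) has turned partway. It lags a little because the arm gives. I continue to the hard stop, watching bar height and force.

```bash
cat >> h.py <<'E'
def bar(n):
    c=cal("wrist"); p,d=camera("wrist"); cv2.imwrite(f"pics/{n}.png",p); W=cloud(c,d); q=W[...,:2]-C0
    m=(np.hypot(q[...,0],q[...,1])<.033)&(W[...,2]>.091)&(W[...,2]<.1105)
    # keep points on the far side of the bar from the finger: largest blob
    k,l,s,_=cv2.connectedComponentsWithStats(m.astype(np.uint8)); 
    for i in np.argsort(-s[1:,4])[:2]+1:
        P=W[l==i]; r=cv2.minAreaRect((P[:,:2]*1000).astype(np.float32)); print('  blob',len(P),'z99',round(np.percentile(P[:,2],98),4),'ctr',np.round(r[0],0),np.round(r[1],0),'deg',round(r[2],1))
E
python3 - <<'E'
from h import *
y=.0148
bar('a0')
for i,(a,dy) in enumerate([(.70,0),(.75,-.001),(.75,-.003),(.75,-.005),(.75,-.007),(.75,-.009),(.75,-.011)]):
    p,q=pose(a,.021,y+dy,.091); h=env.movel(p,.03,rot=q,stop_force=20); env.dwell(.15); st(f'{a:.2f} {dy} {h}'); bar(f'a{i+1}')
    s=env.get_state()['force']
    if np.hypot(*s[:2])>30: break
E
```

```text
blob 1007 z99 0.1089 ctr [ 576. -151.] [34. 11.] deg 4.8
0.70 0 False 10.41 tip z 0.0927 F [ 0.1 16.1 11.1] M [ 3.15 -0.04  0.02] xy [ 0.5896 -0.1367]
  blob 1015 z99 0.1091 ctr [ 575. -152.] [35. 11.] deg 1.3
0.75 -0.001 False 10.86 tip z 0.0935 F [ 0.6 14.5 14.8] M [ 3.01 -0.03 -0.06] xy [ 0.5897 -0.1391]
  blob 966 z99 0.1093 ctr [ 577. -154.] [11. 30.] deg 88.7
0.75 -0.003 False 11.31 tip z 0.0939 F [ 1.9 15.7 14.4] M [ 3.24 -0.38  0.02] xy [ 0.5893 -0.1403]
  blob 900 z99 0.1097 ctr [ 576. -154.] [11. 30.] deg 86.5
0.75 -0.005 False 11.76 tip z 0.0944 F [ 2.3 16.3 16.7] M [ 3.24 -0.4   0.02] xy [ 0.5886 -0.1419]
  blob 826 z99 0.1092 ctr [ 577. -156.] [11. 28.] deg 87.8
  blob 2 z99 0.1102 ctr [ 587. -155.] [0. 0.] deg -117.0
0.75 -0.007 False 12.21 tip z 0.0947 F [ 2.9 17.  19.3] M [ 3.48 -0.64 -0.05] xy [ 0.588 -0.143]
  blob 776 z99 0.1096 ctr [ 577. -157.] [11. 27.] deg 87.4
0.75 -0.009 False 12.66 tip z 0.0955 F [ 3.8 15.9 23.2] M [ 3.26 -0.47 -0.03] xy [ 0.5873 -0.145 ]
  blob 726 z99 0.1095 ctr [ 577. -159.] [11. 26.] deg 86.7
0.75 -0.011 False 13.11 tip z 0.0957 F [ 4.4 18.5 22.1] M [ 3.77 -0.86 -0.03] xy [ 0.5868 -0.1457]
  blob 679 z99 0.1094 ctr [ 577. -160.] [11. 24.] deg 87.2
```

View pics/a7.png

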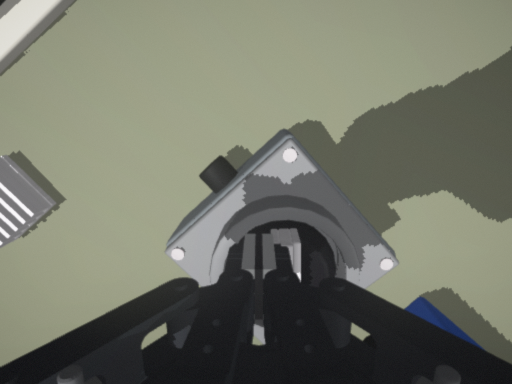

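```bash
python3 - <<'E'
from h import *
s=env.get_state(); q=s['orientation']; print(np.degrees(2*np.arctan2(q[2],q[1])),TH*57.3-43)
t=2*np.arctan2(q[2],q[1])
v=s['tcp_pos'][:2]-C0; b=TH-np.arange(.3,.8,.05)
# block corners (along ±11, across -7.8) distance from each candidate bar face
for bb in b:
    n=np.array([-np.sin(bb),np.cos(bb)]); ds=[]
    for cx in(-.011,.011):
        w=v+np.array([np.cos(t)*cx+np.sin(t)*.0078,np.sin(t)*cx-np.cos(t)*.0078]); ds.append(round((n@w-.007)*1000,1))
    print(round(TH-bb,2),ds)
E
```

```text
-37.0988396020272 -37.59960222847914
0.3 [np.float64(-6.8), np.float64(-16.2)]
0.35 [np.float64(-6.2), np.float64(-14.6)]
0.4 [np.float64(-5.6), np.float64(-13.0)]
0.45 [np.float64(-5.0), np.float64(-11.4)]
0.5 [np.float64(-4.4), np.float64(-9.7)]
0.55 [np.float64(-3.9), np.float64(-8.1)]
0.6 [np.float64(-3.3), np.float64(-6.4)]
0.65 [np.float64(-2.7), np.float64(-4.8)]
0.7 [np.float64(-2.2), np.float64(-3.1)]
0.75 [np.float64(-1.6), np.float64(-1.5)]
```

The bar at (290,255) now looks parallel to the tool, so about 0.75 rad. I push a bit further to confirm the hard stop by force.

```bash
python3 - <<'E'
from h import *
y=.0148
t=TH-.75; n=np.array([-np.sin(t),np.cos(t)])
for dy in (-.011,-.013,-.015,-.017,-.019,-.021):
    p,q=pose(.77,.021,y+dy,.094); h=env.movel(p,.03,rot=q,stop_force=20); env.dwell(.2); st(f'{dy} {h}')
    s=env.get_state(); print('   n-pos',round(n@(s['tcp_pos'][:2]-C0)*1000,2),'n-force',round(n@s['force'][:2],1))
    if np.hypot(*s['force'][:2])>33: break
E
```

```text
-0.011 False 13.61 tip z 0.0972 F [ 8.8 15.4  9.8] M [ 3.29 -1.63  0.01] xy [ 0.5861 -0.1468]
   n-pos 12.01 n-force 17.6
-0.013 False 14.06 tip z 0.0972 F [10.9 17.2  9.1] M [ 3.8  -2.1   0.02] xy [ 0.5856 -0.1472]
   n-pos 11.39 n-force 20.3
-0.015 False 14.51 tip z 0.0973 F [11.3 21.7  8.3] M [ 4.32 -2.55 -0.02] xy [ 0.5852 -0.1476]
   n-pos 10.81 n-force 24.1
-0.017 False 14.96 tip z 0.0974 F [14.1 23.   5.8] M [ 4.88 -3.08 -0.05] xy [ 0.5848 -0.148 ]
   n-pos 10.23 n-force 26.9
-0.019 False 15.41 tip z 0.0975 F [16.7 25.2  5.7] M [ 5.45 -3.49  0.01] xy [ 0.5843 -0.1484]
   n-pos 9.67 n-force 30.1
-0.021 False 15.86 tip z 0.0976 F [18.3 27.9  4. ] M [ 5.93 -3.94  0.09] xy [ 0.5839 -0.1487]
   n-pos 9.14 n-force 33.3
```

Force now climbs linearly with the height steady, so it is against the hard stop. Next: release, back away, and check.

```bash
python3 - <<'E'
from h import *
p,q=pose(.75,.021,.0148,.097); env.movel(p,.05,rot=q)
p,q=pose(.4,.021,.025,.097); env.movel(p,.06,rot=q)
p,q=pose(0,.021,.035,.097); env.movel(p,.08,rot=q); st('away')
p,q=pose(0,.021,.040,.15); env.movel(p,.1)
p,q=pose(0,0,0,.227); env.movel(p,.15); env.dwell(.3); st('up')
c=cal("wrist"); p,d=camera("wrist"); cv2.imwrite("pics/end.png",p); W=cloud(c,d); z=W[...,2]
S=np.zeros(d.shape,bool); S[105:235,195:320]=1
B=S&(z>.092)&(z<.115); q=W[B][:,:2]; w,v=np.linalg.eigh(np.cov(q.T)); r=cv2.minAreaRect((q*1000).astype(np.float32))
print(np.percentile(z[B],[50,90,99]),r,np.degrees(np.arctan2(v[1,1],v[0,1]))%180)
E
```

```text
away 17.49 tip z 0.0968 F [0.2 0.1 0.2] M [-0.02 -0.01 -0.01] xy [ 0.5791 -0.1073]
up 19.22 tip z 0.2263 F [-0.4  0.1  0.7] M [0.05 0.02 0.01] xy [ 0.5615 -0.1426]
[0.10330218 0.10605673 0.10692334] ((561.7581176757812, -142.97129821777344), (59.503658294677734, 13.899919509887695), 5.216882228851318) 4.981396065718428
```

View pics/end.png

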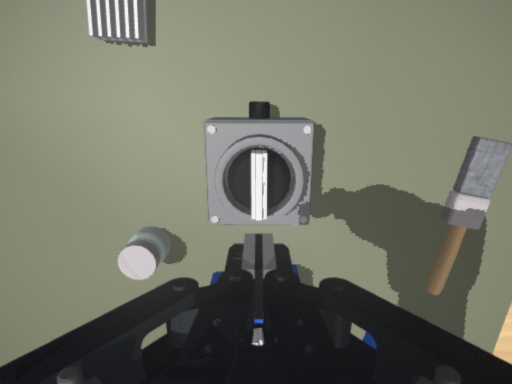

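```bash
python3 - <<'E'
from h import *
def m(W):
    z=W[...,2]; q=W[...,:2]-C0; r=np.hypot(q[...,0],q[...,1])
    R=np.array([[np.cos(TH),np.sin(TH)],[-np.sin(TH),np.cos(TH)]]); b=q@R.T
    col=(r>.036)&(r<.040)&(z>.07)&(z<.095); top=(abs(b[...,1])<.0025)&(abs(b[...,0])<.027)&(z>.09)&(z<.115)
    head=(r<.028)&(abs(b[...,1])>.011)&(z<.095)&(z>.07); lid=(r>.045)&(abs(b).max(-1)<.05)&(z>.05)&(z<.07)
    print([(round(np.median(z[k])*1e3,2),k.sum()) for k in(lid,col,head,top)])
f=np.load("w1.npz"); m(cloud((f['K'],f['R'],f['t']),f['d']))
env.dwell(.3); c=cal("wrist"); _,d=camera("wrist"); m(cloud(c,d))
p,d=camera("top"); f=np.load("top.npz"); ct=cal("top"); m(cloud(ct,f['d'])); m(cloud(ct,d)); cv2.imwrite("pics/top2.png",p)
E
```

```text
[(np.float64(59.11), np.int64(3076)), (np.float64(83.05), np.int64(1038)), (np.float64(84.51), np.int64(1357)), (np.float64(106.91), np.int64(359))]
[(np.float64(59.11), np.int64(3111)), (np.float64(83.06), np.int64(1031)), (np.float64(83.16), np.int64(1352)), (np.float64(105.59), np.int64(357))]
[(np.float64(60.5), np.int64(290)), (np.float64(83.66), np.int64(95)), (np.float64(85.72), np.int64(116)), (np.float64(107.3), np.int64(26))]
[(np.float64(60.56), np.int64(152)), (np.float64(84.26), np.int64(48)), (np.float64(84.0), np.int64(110)), (np.float64(104.8), np.int64(23))]
```

The wrist and top cameras agree that the button is still about 1.3 mm in. It was not fully turned, or it was dragged down on release. I push once more, measuring the bar height while pushing, with more leverage and a rising release.

```bash
cat >> h.py <<'E'
def top(n,a):
    c=cal("wrist"); p,d=camera("wrist"); cv2.imwrite(f"pics/{n}.png",p); W=cloud(c,d); z=W[...,2]; q=W[...,:2]-C0; r=np.hypot(q[...,0],q[...,1])
    t=TH-a; b=q@np.array([[np.cos(t),np.sin(t)],[-np.sin(t),np.cos(t)]]).T
    k=(abs(b[...,1]+.0005)<.0025)&(b[...,0]<.029)&(b[...,0]>-.029)&(z>.09)&(z<.112); o=(r>.036)&(r<.040)&(z>.07)&(z<.0875)
    print('   top-collar',k.sum(),o.sum(),np.round((np.percentile(z[k],[25,50,75])-np.median(z[o]))*1e3,1) if k.sum() and o.sum() else None)
E
python3 - <<'E'
from h import *
top('b0',0)
p,q=pose(0,.023,.035,.15); env.movel(p,.2)
p,q=pose(0,.023,.030,.092); env.movel(p,.15,stop_force=15)
y=.0148
for a in (.2,.4,.6,.72): 
    p,q=pose(a,.023,y,.092); print(env.movel(p,.05,rot=q,stop_force=25)); st(a)
t=TH-.75; n=np.array([-np.sin(t),np.cos(t)])
for dy in (0,-.004,-.008,-.012,-.016,-.020,-.024):
    p,q=pose(.82,.023,y+dy,.094); h=env.movel(p,.03,rot=q,stop_force=25); env.dwell(.1); st(f'{dy} {h}')
    s=env.get_state(); print('   n-pos',round(n@(s['tcp_pos'][:2]-C0)*1000,2),'n-force',round(n@s['force'][:2],1)); top(f'b{-dy*1000:.0f}',.75)
    if np.hypot(*s['force'][:2])>33: break
E
```

```text
top-collar 378 1042 [22.  22.5 23. ]
False
0.2 21.41 tip z 0.0932 F [2.4 1.7 1.8] M [ 0.55 -0.59  0.04] xy [ 0.5872 -0.1302]
False
0.4 21.76 tip z 0.093 F [4.1 2.7 1.7] M [ 0.55 -0.9   0.04] xy [ 0.5892 -0.1354]
False
0.6 22.11 tip z 0.093 F [4.8 6.3 3.3] M [ 1.06 -1.16 -0.  ] xy [ 0.5906 -0.1396]
False
0.72 22.38 tip z 0.0932 F [6.3 7.9 3.8] M [ 1.5  -1.37  0.06] xy [ 0.5912 -0.1419]
0 False 22.74 tip z 0.0948 F [8.2 8.1 0. ] M [ 1.83 -1.8   0.  ] xy [ 0.591 -0.144]
   n-pos 17.25 n-force 11.4
   top-collar 296 1453 [22.8 23.2 23.6]
-0.004 False 23.18 tip z 0.0951 F [12.9 12.5 -2.1] M [ 2.75 -2.73  0.05] xy [ 0.5901 -0.1448]
   n-pos 16.08 n-force 17.8
   top-collar 255 1506 [22.8 23.2 23.7]
-0.008 False 23.61 tip z 0.0955 F [16.8 17.7 -4.3] M [ 3.76 -3.67  0.09] xy [ 0.5893 -0.1456]
   n-pos 14.93 n-force 24.3
   top-collar 192 1570 [23.1 23.5 24. ]
-0.012 False 24.04 tip z 0.096 F [20.3 21.2 -5.1] M [ 4.66 -4.55  0.09] xy [ 0.5885 -0.1463]
   n-pos 13.85 n-force 29.2
   top-collar 151 1604 [23.5 24.  24.3]
-0.016 False 24.48 tip z 0.0963 F [25.4 26.3 -8.1] M [ 5.72 -5.61  0.02] xy [ 0.5877 -0.1471]
   n-pos 12.74 n-force 36.4
   top-collar 103 1653 [23.5 23.9 24.4]
```

```bash
cat >> h.py <<'E'
def check():
    c=cal("wrist"); p,d=camera("wrist"); cv2.imwrite("pics/end2.png",p); W=cloud(c,d); z=W[...,2]; q=W[...,:2]-C0; r=np.hypot(q[...,0],q[...,1])
    b=q@np.array([[np.cos(TH),np.sin(TH)],[-np.sin(TH),np.cos(TH)]]).T
    m=lambda k: round(np.median(z[k])*1e3,2)
    cz=m((r>.036)&(r<.040)&(z>.07)&(z<.095)); B=(r<.033)&(z>.095)&(z<.115)
    print('top-col',m((abs(b[...,1])<.0025)&(abs(b[...,0])<.027)&(z>.09)&(z<.115))-cz,'head-col',m((r<.028)&(abs(b[...,1])>.011)&(z<.095)&(z>.07))-cz,'want 23.86 1.46; rect',cv2.minAreaRect((W[B][:,:2]*1000).astype(np.float32)))
E
python3 - <<'E'
from h import *
p,q=pose(.82,.023,.0148-.006,.096); env.movel(p,.04,rot=q); st('r1')
p,q=pose(.80,.023,.0148+.004,.097); env.movel(p,.04,rot=q); st('r2')
p,q=pose(.4,.023,.027,.098); env.movel(p,.08,rot=q); st('r3')
p,q=pose(0,.021,.035,.099); env.movel(p,.08,rot=q); st('away')
p,q=pose(0,.021,.040,.15); env.movel(p,.15)
p,q=pose(0,0,0,.227); env.movel(p,.2); env.dwell(.3); st('up'); check()
E
```

```text
r1 24.93 tip z 0.0971 F [12.9 15.  -2.2] M [ 3.24 -2.98  0.01] xy [ 0.5893 -0.1453]
r2 25.35 tip z 0.0969 F [3.3 4.9 0.4] M [ 1.14 -0.77 -0.02] xy [ 0.5912 -0.1433]
r3 25.9 tip z 0.0975 F [ 0.4  2.9 -0.1] M [ 0.24  0.05 -0.01] xy [ 0.5905 -0.1254]
away 26.45 tip z 0.099 F [-0.8  0.4  0.2] M [0.01 0.02 0.  ] xy [ 0.5791 -0.1073]
up 27.84 tip z 0.226 F [ 0.3 -1.2 -1.1] M [ 0.01 -0.02 -0.01] xy [ 0.5614 -0.1424]
top-col 23.960000000000008 head-col 1.5600000000000023 want 23.86 1.46; rect ((561.5254516601562, -143.00328063964844), (60.19138717651367, 13.702035903930664), 5.7921013832092285)
```

The button is fully out (23.96 mm against 23.86 mm at the start) and straight (about 5.8° against 5.4°), and the robot is touching nothing.

```bash
python3 -c "
from h import *
print(job.job_done())"
```

```text
the job is handed in; nothing more can be done
None
```

The stop button was pressed fully in, turned out clockwise with a one-sided push (a second push was needed because the first left it about 1.3 mm in), and sprang back straight and fully out, with nothing else approached; handed in at about 28 s.

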